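# Walk a bench power supply into its dock and switch it on

### The job

Walk the grey power supply forward along the worktop into its docking bay by pushing in turn on its two rubber corner bumpers, until its far side is fully home and flush against the bay's back stop; keep it flat on the worktop, do not press on the terminals between the bumpers, and do not move it by its knob or guard hoop. Once it is home, reach through the guard hoop on its sloping panel and turn the bar knob clockwise to its stop, then let go. Leave the cup and the dropper bottle beside it where they stand.

Things in the scene. Friction and masses are not known exactly. Their poses are not given: they have to be found in the camera images.
- supply: grey case, 165 deep (x) x 190 wide (y) x 120 mm high, loose, 0.6 to 0.95 kg, on rubber feet. Origin: centre of its underside; +x to its tall far side, which goes against the stop. Its near face (x = -82.5 mm, vertical, 50 mm high) looks to the robot; behind it a flat deck 50 mm high, 45 mm deep, then a panel sloping up 35 degrees over 100 mm of depth to the 120 mm high back
- bumper_left_face (a point): middle of the pushing face of the left (+y) corner bumper, a black rubber pad 36 wide (y) x 36 mm high that stands 25 mm out of the near face; this point is at (-107.5, +75, 30) mm in the supply's frame, axes as the supply's
- bumper_right_face (a point): the same for the right (-y) corner bumper, at (-107.5, -75, 30) mm in the supply's frame
- terminals: a row of four binding posts 16 mm in diameter, 24 mm apart (88 mm in all), that stand 14 mm out of the middle of the near face, 28 mm above the worktop; origin in the middle of the row, on the face, axes as the supply's. Delicate: not to be pressed
- guard: steel wire guard hoop round the knob, opening 103 mm in diameter, wire 7 mm thick, its top 40 mm off the sloping panel, on four thin posts. Origin on the panel below the hoop's centre; z is the panel's outward normal (tilted 35 degrees from vertical, towards the robot), x points up the slope, y to the left
- knob_grip (a point): point on the knob's axis 27 mm off the panel, a good height to grip. The knob is a grey bar 44 long x 14 wide, from 6 to 36 mm off the panel, centred in the guard hoop; z is the panel's outward normal. The knob turns about z. The axes of this point turn with the knob: at joint value 0 they are parallel to the guard's
- switch_knob (a joint): angle of the bar knob, rad, 0 to 1.4, growing clockwise seen from outside the panel; it stays where it is left (about 0.04 N m). The bar (its end with the white mark) points 0.7 rad left of up-slope at 0, straight up-slope at 0.7, and 0.7 rad right of up-slope at 1.4, the stop
- bay: aluminium docking bay (fixed): back stop bar 250 wide (y), 20 thick, 45 mm high, and two side guides 30 mm high, 206 mm apart inside, that run 53 mm from the stop towards the robot, then flare out at 30 degrees for 30 mm. Origin: where the supply's origin comes when fully home; +x to the stop, whose face is at x = +82.5 mm; y left. A fixed centrifuge 0.3 m tall stands to its right
- cup_center (a point): bystander: specimen cup with a pale screw lid, 66 mm in diameter, 69 mm high; its centre, half-way up
- bottle_center (a point): bystander: brown dropper bottle, 37 mm in diameter, 100 mm high; its centre, half-way up

How it is judged:
By the outcome, as a careful person would: the job done as asked, in the order asked, and still so for the second after the job is handed in, with the robot touching nothing.
It also fails if it takes over 64 s, if anything falls off the work surface, if the arm or the gripper's body presses on something with over 40 N, if the wrist force passes 120 N, or if a joint passes its speed limit or range.

### The arm

A 6-joint arm with a two-finger parallel gripper is mounted at the origin on a cart in front of the work surface, level with it; the furniture and walls round the work are solid. World frame = base frame: x ahead of the robot, y to its left, z up, the work surface at z = 0. Lengths are in m, angles in rad, forces in N, time in s.
With the tool pointing down it reaches from about 0.375 to 0.825 m from the base axis. Payload 5.5 kg.
Tool frame: the origin (TCP) lies between the finger pads; the fingertips stand 17 mm ahead of it and the grasp point (between the pads) lies 2 mm behind it; z points along the fingers, y is the line along which they close (so a half turn about z gives the same grasp; the last joint's range is limited). The gripper opens to 85 mm and grips with 20 to 120 N. Pads are 22 mm wide; open, the fingers measure 114 mm over their backs; the gripper's body (76 mm by 85 mm) begins 54 mm behind the grasp point. The pads swing forward as they close: fully open they stand 13 mm farther back than shut.
Start: joints at [-1.15, 0.314, -0.047, 1.21, 0, 1.571], TCP at [0.245, -0.548, 0.248] pointing down, gripper open.
Joint ranges: [-2.67, 2.67], [-0.69, 1.73], [-1.03, 1.25], [-2.08, 2.16], [-1.42, 1.45], [-3.14, 3.14]. Speed limits (rad/s): [2.39, 2.39, 3.01, 3.14, 3.14, 3.14].

### API

Orientations are given as a unit quaternion [x, y, z, w].
In Python, from plant import get_state, optics, bot gives the robot as it stands. The module is installed in compiled form; this text tells all that it offers.
- The arm moves only by the tool send_rows, never from a script. Its argument "series" is a list that holds one entry, the list of rows, each a list of 7 numbers: the finger opening in mm, from 0 to 85.4, then the shift along the tool's x, y, z in mm, then the turn, a rotation vector about the tool's x, y, z in rad. In form: [[[jaw, x, y, z, rx, ry, rz], ...]]. A call has exactly 10 rows; each row is the pose to reach, as a shift and turn from the pose commanded when the call began, along the tool's axes at that moment; what a row does not reach only later rows make up. A row lasts 1/10 s, in which the tool goes at most 50 mm and 8.59 degrees, less where a joint would pass 70% of its speed; a pose out of reach is approached as far as the arm can. A call with a gripper value outside its range is refused whole. The fingers move at their own pace and stop on an object; the grip force is fixed at half the most. Time passes only in rows, so rows that repeat a pose let the fingers close, or fill a call up. It gives the time, the measured TCP pose, the force, the opening and the grip force at its end, in the units of the state.
- get_state(): the state, without advancing time (a new reading comes with each control period).
- optics.grab_frame(name): name is "scene" or "top"; returns the picture (384x512x3 uint8, red, green, blue); there is no depth.
- optics.camera_info(name): a dict with "camera_matrix" (3x3 intrinsics, pixels), "R" (3x3) and "t" (3): a world point X has camera coordinates R X + t. Camera axes: x right, y down, z forward; pixel columns grow to the right and rows downward; lengths in m; the calibration is good to about 2 mm. A picture is of the moment at which its call begins. camera_info takes no time and is no camera call.
- bot.job_done(): hands the job in; it is judged then, once.
The state is a dict: "clock": time; "q": joint angles; "qd": joint speeds; "joint_efforts": joint torques, N m; "position": TCP position; "tool_rot": TCP orientation; "contact_force": force on the tool from outside, world axes, zero at the start; "ft_torque": the same for the moment, N m; "width": opening from 0.0 (shut) to 1.0 (fully open); "gripper_force": force on a finger pad.
Only numpy, scipy, OpenCV 4.12 (cv2) and the standard library are available. Lean on these libraries where they do the work, as an engineer would, in place of code of your own. Each camera call takes 0.05 s, during which the arm holds its last target. There are 200 camera calls.

## Working session

There is one attempt and no reset: what is moved stays moved. The work goes in short steps, Python scripts to look and compute and a tool call to move; the robot and the scene stay as the last step left them, time stands still between calls to the robot, and variables do not carry over. Pictures are saved under pics/ and viewed, at most 10 in all, crops included, and the job is handed in when it is done.

Besides the shell and the picture viewer there is one more tool, called as name(argument=value, ...) on one line, values as JSON. send_rows: Moves the arm, as the interface text tells. Its arguments: {"type":"object","properties":{"series":{"type":"array"}},"required":["series"]}

```bash
mkdir -p pics
python3 - <<'E'
from plant import get_state, optics, bot
import cv2
s=get_state()
for k in ("clock","q","position","tool_rot","contact_force","width"): print(k,s[k])
for n in ("scene","top"):
    im=optics.grab_frame(n); cv2.imwrite(f"pics/{n}0.png",cv2.resize(im[:,:,::-1],(800,600),interpolation=cv2.INTER_CUBIC))
    c=optics.camera_info(n); print(n,c)
E
```

```text
clock 0.0
q [-1.14998391e+00  3.14252712e-01 -4.80631293e-02  1.21018209e+00
  1.91827463e-05  1.57077672e+00]
position [ 0.24488823 -0.54716366  0.24742552]
tool_rot [ 9.77943755e-01  2.08866673e-01 -1.68307713e-04 -8.34041722e-04]
contact_force [-0.12238172 -0.3074569  -0.47113613]
width 1.0030157891755551
scene {'camera_matrix': array([[415.38565444,   0.        , 254.07368857],
       [  0.        , 415.38565444, 186.39486519],
       [  0.        ,   0.        ,   1.        ]]), 'R': array([[-0.44242461, -0.89671391,  0.01283083],
       [-0.65209718,  0.3118468 , -0.69102883],
       [ 0.61565391, -0.31409511, -0.72271331]]), 't': array([0.42936077, 0.39816135, 0.72771128])}
top {'camera_matrix': array([[390.11001237,   0.        , 259.21379268],
       [  0.        , 390.11001237, 189.47118133],
       [  0.        ,   0.        ,   1.        ]]), 'R': array([[-1.51807619e-02, -9.99884755e-01,  1.48791309e-04],
       [-9.88615906e-01,  1.49873940e-02, -1.49712955e-01],
       [ 1.49693471e-01, -2.41985419e-03, -9.88729492e-01]]), 't': array([0.19790322, 0.57203985, 0.84181666])}
```

View pics/scene0.png

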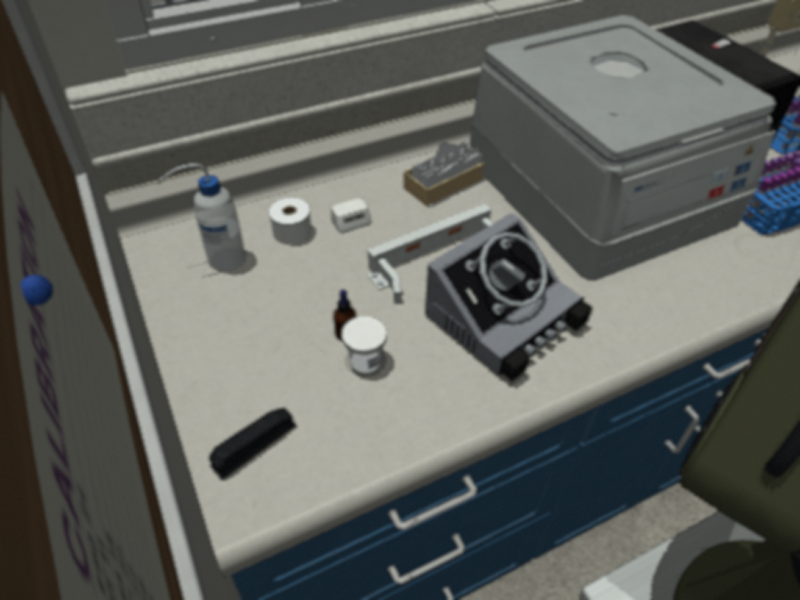

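View pics/top0.png

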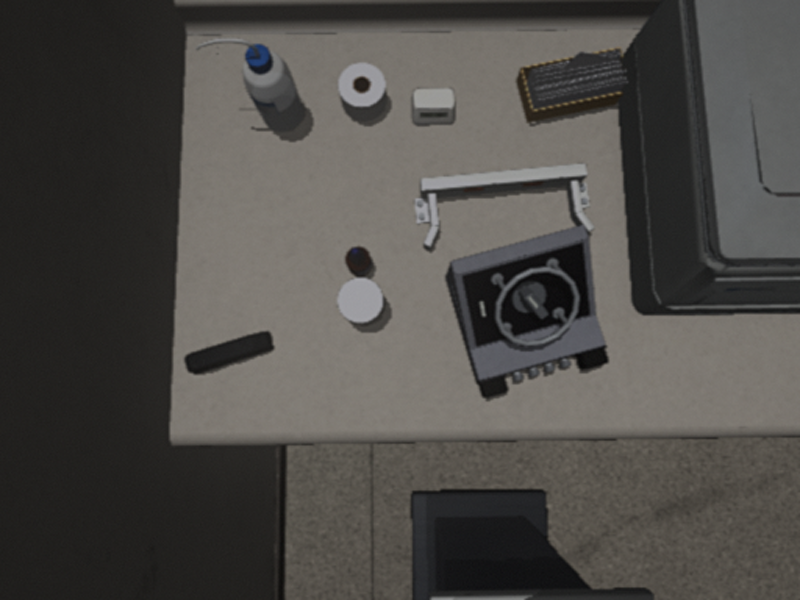

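Top shows the supply (800x600 px) at about (527,310), yawed about 13° left. The bay bar runs (422,185)–(585,172), and cup and bottle sit at (360,300) and (358,262). I'll zoom in to get precise corners.

Run:
```python
from plant import optics
import cv2
a=optics.grab_frame("top")[100:250,225:395,::-1]; b=optics.grab_frame("scene")[122:247,205:385,::-1]
f=lambda a,k,n:cv2.imwrite(n,cv2.convertScaleAbs(cv2.resize(a,None,fx=k,fy=k,interpolation=cv2.INTER_CUBIC),alpha=1.5,beta=15))
f(a,4,"pics/topc.png"); f(b,4.4,"pics/scenec.png")
```

```text
(no output)
```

View pics/topc.png

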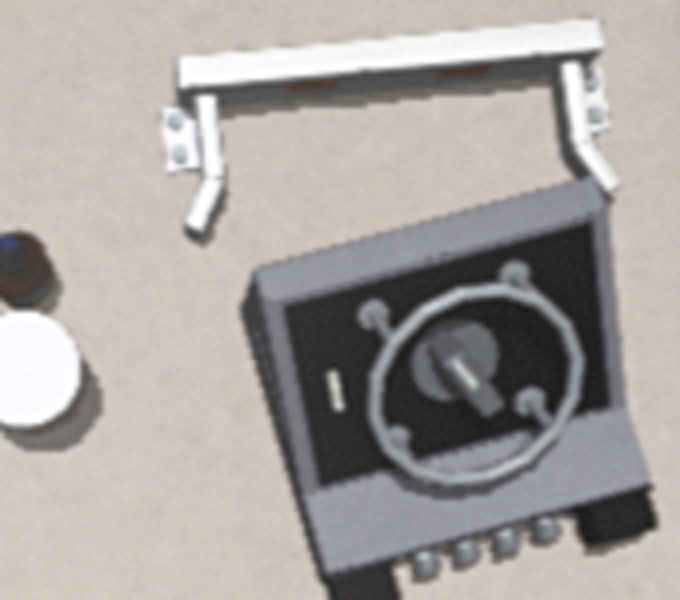

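View pics/scenec.png

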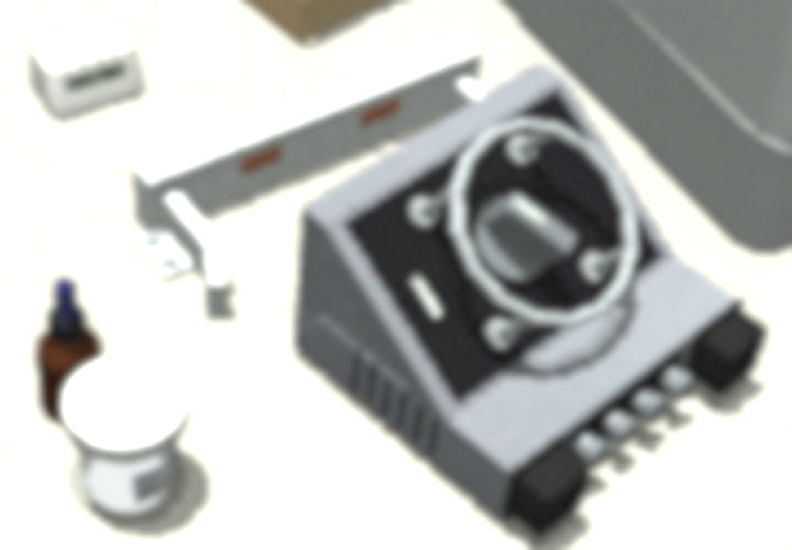

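```bash
cat > vis.py <<'E'
import numpy as np
from plant import optics
from scipy.optimize import least_squares
from scipy.spatial.transform import Rotation as Ro
CAM={n:optics.camera_info(n) for n in("top","scene")}
def proj(n,X):
    c=CAM[n]; p=(c["R"]@np.atleast_2d(X).T+c["t"][:,None]); p=c["camera_matrix"]@p; return (p[:2]/p[2]).T
def w(pose,P):
    x,y,a=pose; P=np.atleast_2d(P)/1000.; c,s=np.cos(a),np.sin(a)
    return np.c_[x+c*P[:,0]-s*P[:,1], y+s*P[:,0]+c*P[:,1], P[:,2]]
def fit(obs,x0):
    r=lambda p:np.concatenate([proj(n,w(p,P))[0]-uv for n,P,uv in obs])
    s=least_squares(r,x0,loss="soft_l1"); return s.x,r(s.x).reshape(-1,2)
E
cat > a.py <<'E'
from vis import *
T=lambda u,v:np.array([(u+.5)/4-.5+225,(v+.5)/4-.5+100]); S=lambda u,v:np.array([(u+.5)/4.4-.5+205,(v+.5)/4.4-.5+122])
sup=[("top",(82.5,95,120),T(258,270)),("top",(82.5,-95,120),T(598,180)),("top",(-82.5,95,50),T(325,578)),("top",(-82.5,-95,50),T(652,485)),("top",(-37.5,-95,50),T(622,408)),
("scene",(82.5,95,120),S(305,210)),("scene",(-37.5,95,50),S(452,408)),("scene",(-82.5,95,50),S(507,478)),("scene",(-82.5,-95,50),S(740,303)),("scene",(82.5,-95,120),S(540,65)),("scene",(82.5,95,0),S(298,352))]
p,r=fit(sup,[.6,0,.2]); print("supply",p,np.round(r,1).tolist())
bay=[("top",(102.5,125,45),T(180,57)),("top",(102.5,-125,45),T(602,20)),("top",(82.5,125,45),T(181,86)),("top",(82.5,-125,45),T(603,50)),("top",(29.5,103,30),T(223,176)),("top",(29.5,-103,30),T(573,140)),
("top",(3.5,118,30),T(207,235)),("top",(3.5,-118,30),T(607,193)),("scene",(82.5,125,45),S(148,187)),("scene",(82.5,-125,45),S(479,60))]
b,r=fit(bay,[.7,0,.08]); print("bay",b,np.round(r,1).tolist())
def tri(a,c,x0): return least_squares(lambda X:np.r_[proj("top",X)[0]-a,proj("scene",X)[0]-c],x0)
s=tri(T(476,386),S(542,222),[.6,0,.1]); h=s.x; print("hoop",h,s.fun)
d=w((0,0,-p[2]),(h-[p[0],p[1],0])*1000)[0]*1000; print("hoop in supply",d, "guard org", d-36.5*np.array([-np.sin(.6109),0,np.cos(.6109)]))
for nm,uv,z in(("cup",T(23,368),.069),("bot",T(14,240),.1)):
    print(nm,least_squares(lambda q:proj("top",[q[0],q[1],z])[0]-uv,[.6,.2]).x)
e=w((0,0,-b[2]),(np.array([p[0]-b[0],p[1]-b[1],0]))*1000)[0]*1000; print("supply in bay mm",e,"yaw",p[2]-b[2])
for n in((-107.5,75,30),(-107.5,-75,30)): print("bumper",w(p,n),"home",w(b,n))
E
python3 a.py
```

```text
supply [0.5537689  0.01709245 0.25198659] [[-1.6, -0.2], [0.1, -1.0], [-0.1, 0.2], [0.2, 0.6], [1.4, 0.5], [-0.8, -0.9], [-0.7, 3.4], [1.1, -0.7], [0.7, -0.3], [0.5, -0.9], [-1.4, 0.7]]
bay [0.66069116 0.03189118 0.07904053] [[-1.0, -0.2], [-0.2, -0.6], [-0.4, 0.8], [0.7, 0.1], [0.5, 1.2], [0.2, 2.2], [-0.8, -2.2], [-0.5, -0.9], [0.4, -0.5], [1.6, -1.7]]
hoop [0.54811069 0.0150441  0.1144422 ] [-0.41162191 -0.2724724   0.55950009  0.02985445]
hoop in supply [ -5.99022459  -0.5729126  114.44219866] guard org [14.94635467 -0.5729126  84.54387682]
cup [0.56721854 0.25275124]
bot [0.63211987 0.25505002]
supply in bay mm [-107.7569272    -6.31012593    0.        ] yaw 0.1729460539872418
bumper [[0.43096423 0.06292109 0.03      ]] home [[0.54760492 0.09816901 0.03      ]]
bumper [[ 0.46836347 -0.08234177  0.03      ]] home [[ 0.55944865 -0.05136268  0.03      ]]
```

```bash
cat > mv.py <<'E'
import numpy as np
from scipy.spatial.transform import Rotation as Ro
from plant import get_state
def down(yaw): return Ro.from_euler("z",yaw)*Ro.from_euler("x",np.pi)
def rows(targets,base=None):
    """targets: (pos, Rotation) -> shift mm and turn in the tool frame of base (default: now)"""
    s=get_state(); p,q=(np.array(s["position"]),Ro.from_quat(s["tool_rot"])) if base is None else base
    for P,R in targets: print(np.round(q.inv().apply(np.array(P)-p)*1000,1).tolist(),np.round((q.inv()*R).as_rotvec(),3).tolist())
E
python3 - <<'E'
from mv import *
d=down(.16)
a=([.45,-.25,.20],d); b=([.400,.054,.12],d); c=([.400,.054,.032],d)
rows([a]); rows([b,c],a)
E
```

```text
[308.6, -187.6, 48.0] [-0.001, 0.0, 0.261]
[-0.9, -308.1, 80.0] [0.0, 0.0, 0.0]
[-0.9, -308.1, 168.0] [0.0, 0.0, 0.0]
```

send_rows(series=[[[0,309,-188,48,0,0,0.26],[0,309,-188,48,0,0,0.26],[0,309,-188,48,0,0,0.26],[0,309,-188,48,0,0,0.26],[0,309,-188,48,0,0,0.26],[0,309,-188,48,0,0,0.26],[0,309,-188,48,0,0,0.26],[0,309,-188,48,0,0,0.26],[0,309,-188,48,0,0,0.26],[0,309,-188,48,0,0,0.26]]])

```text
clock: 1.2
position: [0.4502, -0.2498, 0.2002]
tool_rot: [0.997, 0.081, -0.0, 0.0]
contact_force: [0.7, -0.2, 0.3]
width: -0.003
gripper_force: 0.0
```

send_rows(series=[[[0,-1,-308,80,0,0,0],[0,-1,-308,80,0,0,0],[0,-1,-308,80,0,0,0],[0,-1,-308,80,0,0,0],[0,-1,-308,80,0,0,0],[0,-1,-308,80,0,0,0],[0,-1,-308,80,0,0,0],[0,-1,-308,120,0,0,0],[0,-1,-308,168,0,0,0],[0,-1,-308,168,0,0,0]]])

```text
clock: 2.2
position: [0.3957, 0.0525, 0.0284]
tool_rot: [0.997, 0.08, -0.004, 0.0]
contact_force: [-1.5, -1.0, 0.5]
width: 0.004
gripper_force: 0.0
```

```bash
cat > track.py <<'E'
import cv2,sys
from vis import *
b=np.array([.66069,.03189,.07904])
import math
n35=np.array([-math.sin(.6109),0,math.cos(.6109)])
def back(n,uv,p):
    """pixel -> point (mm) on deck, panel or top of the supply at pose p, else None"""
    c=CAM[n]; C=-c["R"].T@c["t"]; d=c["R"].T@np.linalg.solve(c["camera_matrix"],[*uv,1])
    f=lambda v:Ro.from_euler("z",-p[2]).apply(v); C=f(C-[p[0],p[1],0])*1000; d=f(d)
    for N,O,lo,hi in(((0,0,1),(0,0,50),-80,-40),((0,0,1),(0,0,120),63,81),(n35,(-37.5,0,50),-37.5,62.5)):
        X=C+d*np.dot(np.array(O)-C,N)/np.dot(d,N)
        if lo<X[0]<hi and abs(X[1])<94: return X
def grab(): return {n:cv2.cvtColor(optics.grab_frame(n),cv2.COLOR_RGB2GRAY) for n in CAM}
def save(im,p,F): np.savez("trk.npz",top=im["top"],scene=im["scene"],p=p,**{"X"+n:F[n] for n in F})
def init(p):
    im=grab(); F={}
    for n in CAM:
        X=[back(n,q,p) for q in cv2.goodFeaturesToTrack(im[n],2000,.005,3).reshape(-1,2)]
        F[n]=np.array([x for x in X if x is not None and not(np.hypot(x[0]-12.5,x[1])<75 and x[0]>-40 and abs(x[1])<75)])
        print(n,len(F[n]))
    save(im,p,F)
def report(p):
    e=Ro.from_euler("z",-b[2]).apply([p[0]-b[0],p[1]-b[1],0])*1000; print("in bay mm",e[:2].round(1),"yaw",round(p[2]-b[2],4))
    for y in(75,-75): print("bumper",y,w(p,(-107.5,y,30))[0].round(4))
def update(img=None):
    z=np.load("trk.npz"); p=z["p"]; im=grab(); obs=[]
    for n in CAM:
        X=z["X"+n]; a=proj(n,w(p,X)).astype(np.float32)
        k=dict(winSize=(13,13),maxLevel=3); q,st,_=cv2.calcOpticalFlowPyrLK(z[n],im[n],a,None,**k); r,s2,_=cv2.calcOpticalFlowPyrLK(im[n],z[n],q,None,**k)
        ok=(np.linalg.norm(r-a,axis=1)<.5)&(st.ravel()>0); obs+=[(n,X[i],q[i]) for i in np.where(ok)[0]]
    N=np.array([o[0]=="top" for o in obs]); X=np.array([o[1] for o in obs]); Q=np.array([o[2] for o in obs])
    f=lambda p:np.r_[(proj("top",w(p,X[N]))-Q[N]).ravel(),(proj("scene",w(p,X[~N]))-Q[~N]).ravel()]
    s=least_squares(f,p,loss="cauchy",f_scale=.3); print(len(obs),"med res",np.median(np.abs(s.fun)).round(2))
    save(im,s.x,{n:z["X"+n] for n in CAM}); report(s.x); return s.x,im
if __name__=="__main__":
    if sys.argv[1:]==["i"]: init(np.array([.55377,.01709,.25199]))
    else: update()
E
python3 track.py i; python3 track.py
```

```text
top 30
scene 15
44 med res 0.03
in bay mm [-107.7   -6.3] yaw 0.173
bumper 75 [0.431 0.063 0.03 ]
bumper -75 [ 0.4684 -0.0823  0.03  ]
```

send_rows(series=[[[0,8,0,0,0,0,0],[0,16,-1,0,0,0,0],[0,22,-2,0,0,0,0],[0,25,-2,0,0,0,0],[0,28,-3,0,0,0,0],[0,31,-5,0,0,0,0],[0,35,-7,0,0,0,0],[0,39,-9,0,0,0,0],[0,43,-11,0,0,0,0],[0,43,-11,0,0,0,0]]])

```text
clock: 3.4
position: [0.4399, 0.0718, 0.032]
tool_rot: [0.997, 0.081, -0.001, -0.001]
contact_force: [-3.9, 0.4, -1.5]
width: 0.001
gripper_force: 1.8
```

```bash
python3 track.py
```

```text
9 med res 0.09
in bay mm [-94.   -5.5] yaw 0.0849
bumper 75 [0.4491 0.0754 0.03  ]
bumper -75 [ 0.4736 -0.0726  0.03  ]
```

send_rows(series=[[[0,-20,0,0,0,0,0],[0,-20,30,0,0,0,0],[0,-20,80,0,0,0,0],[0,-20,125,0,0,0,0],[0,-16,147,0,0,0,0],[0,-5,147,0,0,0,0],[0,2,147,0,0,0,0],[0,7,147,0,0,0,0],[0,12,148,0,0,0,0],[0,17,148,0,0,0,0]]])

```text
clock: 4.5
position: [0.4794, -0.0716, 0.0319]
tool_rot: [0.997, 0.081, -0.002, 0.001]
contact_force: [-7.0, -4.8, 4.6]
width: -0.006
gripper_force: 3.9
```

```bash
sed -i 's/k=dict(winSize=(13,13)/k=dict(winSize=(17,17)/; s/    else: update()/    else:\n        p,_=update(); init(p) if "r" in sys.argv else 0/' track.py; python3 track.py r
```

```text
12 med res 0.43
in bay mm [-81.6   0.4] yaw 0.1161
bumper 75 [0.4593 0.0786 0.03  ]
bumper -75 [ 0.4884 -0.0686  0.03  ]
top 34
scene 24
```

```bash
cat > ov.py <<'E'
import cv2,sys
from vis import *
def ov(p,b,name):
    out=[]
    for n,(x0,y0) in(("top",(240,95)),("scene",(210,95))):
        k=4; im=optics.grab_frame(n)[y0:y0+150,x0:x0+100 if n=="x" else x0+(165 if n=="top" else 175),::-1]
        im=cv2.convertScaleAbs(cv2.resize(im,None,fx=k,fy=k,interpolation=cv2.INTER_CUBIC),alpha=1.4,beta=10)
        L=[[(82.5,95,120),(82.5,-95,120),(62.5,-95,120),(-37.5,-95,50),(-82.5,-95,50),(-82.5,95,50),(-37.5,95,50),(62.5,95,120),(82.5,95,120)],[(-37.5,95,50),(-37.5,-95,50)]]
        for pose,LL,col in((p,L,(0,0,255)),(b,[[(82.5,125,45),(82.5,-125,45)],[(29.5,103,30),(3.5,118,30)],[(29.5,-103,30),(3.5,-118,30)],[(82.5,103,30),(29.5,103,30)],[(82.5,-103,30),(29.5,-103,30)]],(0,200,0))):
            for l in LL:
                q=((proj(n,w(pose,l))-[x0,y0]+.5)*k-.5); cv2.polylines(im,[np.round(q*8).astype(np.int32)],False,col,1,cv2.LINE_AA,3)
        cv2.imwrite(f"pics/{name}_{n}.png",im)
        out.append(im)
    im=np.hstack(out); cv2.imwrite(f"pics/{name}.png",cv2.resize(im,(800,int(im.shape[0]*800/im.shape[1])),interpolation=cv2.INTER_AREA)); print(im.shape)
if __name__=="__main__": ov(np.load("trk.npz")["p"],[.66069,.03189,.07904],sys.argv[1])
E
python3 ov.py o1
```

```text
(600, 1360, 3)
```

View pics/o1_top.png

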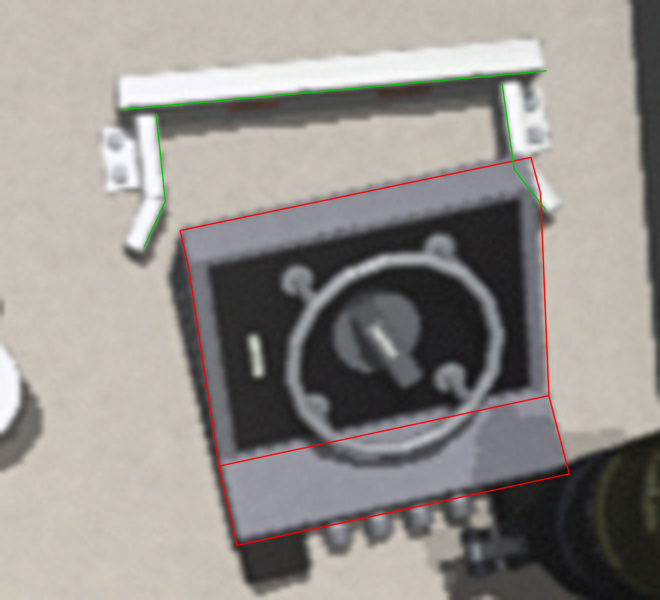

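Overlay: bay lines fall on the bay edges. The supply outline matches within about 1 mm, with its back-left corner at (181,231) and back-right at (531,157). Tracking is good, so next I push the left bumper.

send_rows(series=[[[0,-27,0,0,0,0,0],[0,-27,-45,0,0,0,0],[0,-27,-95,0,0,0,0],[0,-27,-140,0,0,0,0],[0,-20,-152,0,0,0,0],[0,-8,-152,0,0,0,0],[0,-1,-153,0,0,0,0],[0,6,-155,0,0,0,0],[0,12,-157,0,0,0,0],[0,15,-158,0,0,0,0]]])

```text
clock: 5.8
position: [0.471, 0.08, 0.0317]
tool_rot: [0.997, 0.083, -0.002, -0.003]
contact_force: [-8.4, 0.0, 4.9]
width: -0.002
gripper_force: 3.6
```

```bash
python3 track.py r
```

```text
10 med res 0.21
in bay mm [-65.5  -3.8] yaw 0.0585
bumper 75 [0.4789 0.0825 0.03  ]
bumper -75 [ 0.4995 -0.0661  0.03  ]
top 17
scene 13
```

send_rows(series=[[[0,-22,0,0,0,0,0],[0,-24,45,0,0,0,0],[0,-24,95,0,0,0,0],[0,-22,135,0,0,0,0],[0,-16,149,0,0,0,0],[0,-7,149,0,0,0,0],[0,-2,149,0,0,0,0],[0,3,149,0,0,0,0],[0,7,149,0,0,0,0],[0,8,149,0,0,0,0]]])

```text
clock: 7.0
position: [0.5033, -0.0636, 0.031]
tool_rot: [0.996, 0.085, -0.002, -0.002]
contact_force: [-6.3, -4.2, 3.1]
width: -0.002
gripper_force: 3.2
```

```bash
python3 track.py r; python3 ov.py o2
```

```text
8 med res 0.15
in bay mm [-56.1   1. ] yaw 0.0776
bumper 75 [0.4868 0.0858 0.03  ]
bumper -75 [ 0.5102 -0.0624  0.03  ]
top 34
scene 21
(600, 1360, 3)
```

View pics/o2_top.png

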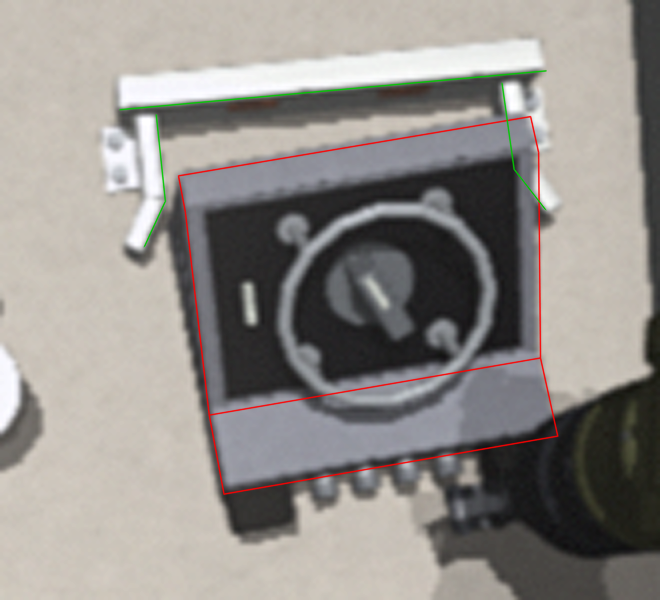

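Overlay: supply now at top pixels (181,177)–(531,118) along its back, entering the bay between the guides. Next is the left bumper.

send_rows(series=[[[0,-20,0,0,0,0,0],[0,-24,-45,0,0,0,0],[0,-24,-95,0,0,0,0],[0,-22,-135,0,0,0,0],[0,-16,-150,0,0,0,0],[0,-5,-150,0,0,0,0],[0,0,-152,0,0,0,0],[0,5,-155,0,0,0,0],[0,10,-158,0,0,0,0],[0,14,-160,0,0,0,0]]])

```text
clock: 8.3
position: [0.4903, 0.0896, 0.0317]
tool_rot: [0.996, 0.087, -0.003, -0.005]
contact_force: [-7.4, 0.5, 4.9]
width: 0.0
gripper_force: 3.8
```

```bash
python3 track.py r; python3 -c "
from plant import get_state as g
s=g();print(s['position'],s['contact_force'])"
```

```text
10 med res 0.24
in bay mm [-47.9   0.2] yaw 0.0353
bumper 75 [0.4975 0.0906 0.03  ]
bumper -75 [ 0.5147 -0.0584  0.03  ]
top 17
scene 18
[0.49138959 0.08980601 0.03173632] [-4.48551978  2.16466119  0.45049254]
```

send_rows(series=[[[0,-20,0,0,0,0,0.06],[0,-24,45,0,0,0,0.06],[0,-24,95,0,0,0,0.06],[0,-22,135,0,0,0,0.06],[0,-16,151,0,0,0,0.06],[0,-6,151,0,0,0,0.06],[0,0,152,0,0,0,0.06],[0,6,152,0,0,0,0.06],[0,12,152,0,0,0,0.06],[0,14,152,0,0,0,0.06]]])

```text
clock: 9.5
position: [0.5296, -0.0584, 0.0296]
tool_rot: [0.998, 0.057, -0.004, -0.003]
contact_force: [-6.6, -6.0, -0.5]
width: 0.002
gripper_force: 3.8
```

```bash
python3 track.py r; python3 -c "
from plant import get_state as g
s=g();print(s['position'],s['contact_force'])"
```

```text
3 med res 0.05
in bay mm [-28.2   4.8] yaw 0.0428
bumper 75 [0.5164 0.0958 0.03  ]
bumper -75 [ 0.5346 -0.053   0.03  ]
top 26
scene 23
[ 0.53044005 -0.05777437  0.02968749] [-5.37991998 -4.46459449 -1.38137539]
```

send_rows(series=[[[0,-15,0,0,0,0,0.02],[0,-18,-45,0,0,0,0.02],[0,-18,-95,0,0,0,0.02],[0,-18,-135,0,0,0,0.02],[0,-12,-153,0,0,0,0.02],[0,-2,-153,0,0,0,0.02],[0,4,-153,0,0,0,0.02],[0,10,-153,0,0,0,0.02],[0,15,-153,0,0,0,0.02],[0,17,-153,0,0,0,0.02]]])

```text
clock: 10.7
position: [0.534, 0.0755, 0.0317]
tool_rot: [0.998, 0.062, -0.003, -0.014]
contact_force: [-7.7, 1.3, 4.9]
width: 0.001
gripper_force: 3.6
```

```bash
cat > edge.py <<'E'
import sys
from track import *
E=[[(82.5,95,120),(82.5,-95,120)],[(-82.5,-95,50),(-82.5,95,50)],[(82.5,95,120),(62.5,95,120)],[(62.5,95,120),(-37.5,95,50)],[(-37.5,95,50),(-82.5,95,50)],[(82.5,-95,120),(62.5,-95,120)],[(62.5,-95,120),(-37.5,-95,50)],[(-37.5,-95,50),(-82.5,-95,50)]]
def edgefit(p,im,R=4):
    G={n:cv2.GaussianBlur(im[n],(0,0),.8).astype(np.float32) for n in im}
    for rng in(R,R,R,2.5,2.5,1.5,1.5):
        rows=[]
        for n in G:
            for l in E:
                P=np.linspace(l[0],l[1],max(4,int(np.linalg.norm(np.subtract(*l))/5))); q=proj(n,w(p,P)); t=q[-1]-q[0]; nn=np.array([-t[1],t[0]])/np.hypot(*t)
                s=np.arange(-rng,rng+.1,.25); U=q[:,None]+s[None,:,None]*nn
                v=cv2.remap(G[n],U[...,0].astype(np.float32),U[...,1].astype(np.float32),cv2.INTER_CUBIC)
                g=np.abs(np.gradient(v,axis=1)); i=g.argmax(1)
                rows+=[(n,P[j],nn,q[j]@nn+s[i[j]]) for j in range(len(P)) if g[j,i[j]]>2]
        f=lambda p:np.concatenate([[(proj(n,w(p,np.array([r[1] for r in rows if r[0]==n])))*np.array([r[2] for r in rows if r[0]==n])).sum(1)-np.array([r[3] for r in rows if r[0]==n])] for n in G],axis=1)[0] if 0 else np.concatenate([(proj(n,w(p,np.array([r[1] for r in rows if r[0]==n])))*np.array([r[2] for r in rows if r[0]==n])).sum(1)-np.array([r[3] for r in rows if r[0]==n]) for n in G])
        s_=least_squares(f,p,loss="cauchy",f_scale=.4); p=s_.x
    print("edge n",len(rows),"med",np.median(np.abs(s_.fun)).round(2)); return p
if __name__=="__main__":
    p,im=update(); q=edgefit(p,im); report(q); np.savez("e.npz",p=q)
    init(q)
    from plant import get_state; s=get_state(); print(s["position"],s["tool_rot"],s["contact_force"])
E
sed -i 's/f=lambda p:np.concatenate(\[\[.* if 0 else /f=lambda p:/' edge.py; python3 edge.py; python3 ov.py o3
```

```text
4 med res 0.06
in bay mm [-10.3  -0.6] yaw 0.0075
bumper 75 [0.5369 0.0959 0.03  ]
bumper -75 [ 0.5498 -0.0535  0.03  ]
edge n 196 med 0.48
in bay mm [-4.3  0.9] yaw 0.007
bumper 75 [0.5427 0.0979 0.03  ]
bumper -75 [ 0.5556 -0.0515  0.03  ]
top 22
scene 16
[0.53414088 0.07546918 0.03171506] [ 0.99796409  0.06216093 -0.00269302 -0.01401564] [-4.20378886  1.3827392   0.39363385]
(600, 1360, 3)
```

View pics/o3_top.png

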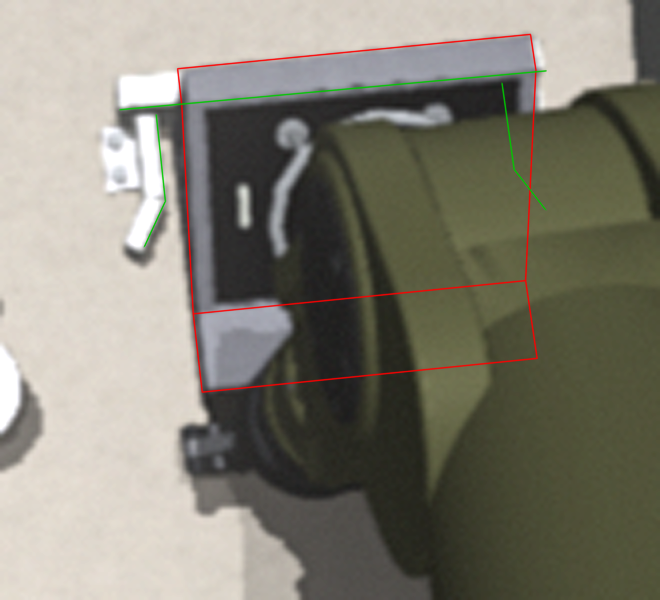

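Overlay: the supply sits almost home, with its back edge at (179,69)–(531,35), about 4 mm from the stop. The finger at (205,450) landed about 20 mm inboard of where I commanded it, so I'll check why.

Run:
```python
from mv import *
s=get_state(); print(np.round(s["q"],3),np.round(s["qd"],3),s["position"],np.round(s["joint_efforts"],1), s["clock"])
print(Ro.from_quat(s["tool_rot"]).as_matrix().round(3))
```

```text
[ 0.124  0.39  -0.479  0.705  0.028  3.141] [ 0.003 -0.005 -0.005 -0.005 -0.007 -0.002] [0.53413535 0.07546996 0.03172439] [ -0.9 -52.2  29.7  -1.9  -0.4   0. ] 11.0
[[ 0.992  0.124 -0.007]
 [ 0.125 -0.992  0.027]
 [-0.003 -0.028 -1.   ]]
```

The last joint is at its limit: its yaw sense is opposite to what I assumed. I'll back off and roll the tool half a turn, which the knob needs anyway.

send_rows(series=[[[0,-15,0,0,0,0,0],[0,-30,0,0,0,0,-0.14],[0,-30,30,0,0,0,-0.28],[0,-30,60,0,0,0,-0.42],[0,-30,90,0,0,0,-0.56],[0,-30,110,0,0,0,-0.7],[0,-30,125,0,0,0,-0.84],[0,-30,128,0,0,0,-0.98],[0,-30,128,0,0,0,-1.12],[0,-30,128,0,0,0,-1.26]]])

```text
clock: 12.0
position: [0.5228, -0.056, 0.0292]
tool_rot: [0.768, 0.64, 0.007, -0.011]
contact_force: [0.5, 0.5, -0.4]
width: 0.001
gripper_force: 0.0
```

Run:
```python
from mv import *
s=get_state(); print(np.round(s["q"],3),s["position"],s["contact_force"])
rows([([.525,-.053,.032],down(.079+np.pi))])
```

```text
[-0.122  0.374 -0.512  0.691  0.025  1.629] [ 0.52278843 -0.05599091  0.02916413] [ 0.53920623  0.5288458  -0.39423932]
[3.4, 1.6, -2.8] [0.018, -0.024, -1.83]
```

send_rows(series=[[[0,0,0,-3,0,0,-0.14],[0,0,0,-3,0,0,-0.28],[0,0,0,-3,0,0,-0.42],[0,0,0,-3,0,0,-0.56],[0,0,0,-3,0,0,-0.7],[0,0,0,-3,0,0,-0.84],[0,0,0,-3,0,0,-0.98],[0,0,0,-3,0,0,-1.12],[0,0,0,-3,0,0,-1.26],[0,0,0,-3,0,0,-1.4]]])

```text
clock: 13.0
position: [0.5228, -0.0557, 0.0322]
tool_rot: [0.174, 0.985, 0.013, -0.003]
contact_force: [0.1, -1.0, 0.4]
width: -0.001
gripper_force: 0.0
```

Run:
```python
from mv import *
s=get_state(); print(np.round(s["q"],3),s["position"],s["contact_force"])
d=down(.079+np.pi)
rows([([.525,-.052,.032],d),([.545,-.051,.032],d),([.555,-.050,.032],d)])
```

```text
[-0.121  0.369 -0.509  0.697  0.025  0.229] [ 0.52281197 -0.05571257  0.03222285] [ 0.13708969 -1.04969503  0.43673563]
[-0.8, 4.2, 0.3] [0.026, -0.006, -0.43]
[-19.2, 12.0, 0.3] [0.026, -0.006, -0.43]
[-28.3, 16.4, 0.3] [0.026, -0.006, -0.43]
```

send_rows(series=[[[0,-1,4,0,0.03,-0.01,-0.14],[0,-1,4,0,0.03,-0.01,-0.28],[0,-1,4,0,0.03,-0.01,-0.43],[0,-8,7,0,0.03,-0.01,-0.43],[0,-14,10,0,0.03,-0.01,-0.43],[0,-18,12,0,0.03,-0.01,-0.43],[0,-20,13,0,0.03,-0.01,-0.43],[0,-22,13,0,0.03,-0.01,-0.43],[0,-23,14,0,0.03,-0.01,-0.43],[0,-23,14,0,0.03,-0.01,-0.43]]])

```text
clock: 14.0
position: [0.5451, -0.0494, 0.0312]
tool_rot: [-0.037, 0.999, -0.002, -0.002]
contact_force: [-6.8, -0.5, 4.4]
width: -0.001
gripper_force: 3.2
```

```bash
python3 edge.py
```

```text
7 med res 0.08
in bay mm [-4.1  1. ] yaw 0.0086
bumper 75 [0.5429 0.0979 0.03  ]
bumper -75 [ 0.556  -0.0516  0.03  ]
edge n 279 med 0.48
in bay mm [-3.7  0.1] yaw 0.0071
bumper 75 [0.5434 0.0972 0.03  ]
bumper -75 [ 0.5563 -0.0523  0.03  ]
top 29
scene 20
[ 0.54515762 -0.04945829  0.03128356] [-0.03724788  0.99930264 -0.00207751 -0.00158829] [-5.8490009  -1.36270922  2.81990599]
```

send_rows(series=[[[0,-1,0,0,0,0,0],[0,-2,0,0,0,0,0],[0,-3,0,0,0,0,0],[0,-4,0,0,0,0,0],[0,-4,0,0,0,0,0],[0,-4,0,0,0,0,0],[0,-4,0,0,0,0,0],[0,-4,0,0,0,0,0],[0,-4,0,0,0,0,0],[0,-4,0,0,0,0,0]]])

```text
clock: 15.2
position: [0.5487, -0.0496, 0.0312]
tool_rot: [-0.037, 0.999, -0.003, -0.002]
contact_force: [-7.3, -3.1, 4.3]
width: 0.001
gripper_force: 3.7
```

```bash
python3 edge.py
```

```text
49 med res 0.08
in bay mm [-1.   0.9] yaw 0.0154
bumper 75 [0.5456 0.0972 0.03  ]
bumper -75 [ 0.5597 -0.0521  0.03  ]
edge n 278 med 0.48
in bay mm [-0.8  0.8] yaw 0.0181
bumper 75 [0.5455 0.0968 0.03  ]
bumper -75 [ 0.5601 -0.0525  0.03  ]
top 25
scene 23
[ 0.54880923 -0.04960211  0.03128006] [-0.03710216  0.99930644 -0.0025632  -0.00186993] [-7.65974113 -2.92640463  4.64805524]
```

send_rows(series=[[[0,12,0,0,0,0,0],[0,20,35,0,0,0,0],[0,20,80,0,0,0,0],[0,20,125,0,0,0,0],[0,14,146,0,0,0,0],[0,7,146,0,0,0,0],[0,3,146,0,0,0,0],[0,1,146,0,0,0,0],[0,0,146,0,0,0,0],[0,0,146,0,0,0,0]]])

```text
clock: 16.4
position: [0.5352, 0.0967, 0.0301]
tool_rot: [-0.038, 0.999, -0.0, -0.004]
contact_force: [-13.6, 4.0, 8.5]
width: 0.004
gripper_force: 6.5
```

```bash
python3 edge.py
```

```text
6 med res 0.06
in bay mm [-0.2 -0.2] yaw 0.0242
bumper 75 [0.5458 0.0952 0.03  ]
bumper -75 [ 0.5613 -0.054   0.03  ]
edge n 187 med 0.47
in bay mm [-0.9  1.9] yaw 0.015
bumper 75 [0.5456 0.0983 0.03  ]
bumper -75 [ 0.5596 -0.051   0.03  ]
top 17
scene 18
[0.53514298 0.09675656 0.03006832] [-3.76666185e-02  9.99281463e-01 -3.21085406e-05 -4.21692047e-03] [-12.98534484   5.6273274    6.32615835]
```

send_rows(series=[[[0,-1,0,0,0,0,0],[0,-2,0,0,0,0,0],[0,-3,0,0,0,0,0],[0,-4,0,0,0,0,0],[0,-4,0,0,0,0,0],[0,-4,0,0,0,0,0],[0,-4,0,0,0,0,0],[0,-4,0,0,0,0,0],[0,-4,0,0,0,0,0],[0,-4,0,0,0,0,0]]])

```text
clock: 17.6
position: [0.5372, 0.0972, 0.0297]
tool_rot: [-0.038, 0.999, 0.0, -0.006]
contact_force: [-18.2, 7.0, 9.4]
width: -0.002
gripper_force: 8.8
```

```bash
python3 edge.py
```

```text
34 med res 0.19
in bay mm [0.8 1.7] yaw 0.0047
bumper 75 [0.5479 0.0994 0.03  ]
bumper -75 [ 0.5605 -0.0501  0.03  ]
edge n 185 med 0.4
in bay mm [0.2 1.3] yaw 0.0023
bumper 75 [0.5476 0.0992 0.03  ]
bumper -75 [ 0.5597 -0.0503  0.03  ]
top 26
scene 17
[0.5371608  0.09721331 0.02970815] [-3.77734102e-02  9.99268873e-01  2.70925632e-04 -5.90046115e-03] [-16.38859858   5.96356228   9.31455322]
```

send_rows(series=[[[0,-1,0,0,0,0,0],[0,-2,0,0,0,0,0],[0,-3,0,0,0,0,0],[0,-4,0,0,0,0,0],[0,-4,0,0,0,0,0],[0,-4,0,0,0,0,0],[0,-4,0,0,0,0,0],[0,-4,0,0,0,0,0],[0,-4,0,0,0,0,0],[0,-4,0,0,0,0,0]]])

```text
clock: 18.8
position: [0.5372, 0.097, 0.0294]
tool_rot: [-0.038, 0.999, 0.0, -0.009]
contact_force: [-29.7, 5.3, 20.1]
width: 0.005
gripper_force: 14.5
```

```bash
python3 edge.py
```

```text
40 med res 0.12
in bay mm [0.8 1.5] yaw 0.0035
bumper 75 [0.5481 0.0993 0.03  ]
bumper -75 [ 0.5604 -0.0502  0.03  ]
edge n 182 med 0.46
in bay mm [0.2 1.8] yaw 0.004
bumper 75 [0.5474 0.0995 0.03  ]
bumper -75 [ 0.5598 -0.0499  0.03  ]
top 19
scene 18
[0.53719585 0.09703529 0.02940726] [-3.78460413e-02  9.99240851e-01  4.14999418e-05 -9.24106287e-03] [-28.65033122   5.81325688  20.93580223]
```

send_rows(series=[[[0,12,0,0,0,0,0],[0,27,-5,0,0,0,0],[0,28,-50,0,0,0,0],[0,28,-95,0,0,0,0],[0,26,-135,0,0,0,0],[0,18,-147,0,0,0,0],[0,11,-147,0,0,0,0],[0,8,-147,0,0,0,0],[0,6,-147,0,0,0,0],[0,5,-147,0,0,0,0]]])

```text
clock: 20.0
position: [0.5493, -0.0505, 0.0306]
tool_rot: [-0.037, 0.999, -0.004, -0.005]
contact_force: [-17.4, -7.8, 10.3]
width: 0.002
gripper_force: 8.3
```

send_rows(series=[[[0,-1,0,0,0,0,0],[0,-2,0,0,0,0,0],[0,-2,0,0,0,0,0],[0,-2,0,0,0,0,0],[0,-2,0,0,0,0,0],[0,-2,0,0,0,0,0],[0,-2,0,0,0,0,0],[0,-2,0,0,0,0,0],[0,-2,0,0,0,0,0],[0,-2,0,0,0,0,0]]])

```text
clock: 21.0
position: [0.5493, -0.0504, 0.0305]
tool_rot: [-0.038, 0.999, -0.004, -0.006]
contact_force: [-19.4, -8.0, 13.3]
width: -0.0
gripper_force: 10.1
```

```bash
python3 edge.py
```

```text
8 med res 0.06
in bay mm [2.2 0.5] yaw 0.0241
bumper 75 [0.5482 0.0961 0.03  ]
bumper -75 [ 0.5636 -0.0531  0.03  ]
edge n 279 med 0.46
in bay mm [0.6 0.2] yaw -0.0002
bumper 75 [0.5482 0.0984 0.03  ]
bumper -75 [ 0.56   -0.0511  0.03  ]
top 31
scene 25
[ 0.54929939 -0.05044344  0.03049912] [-0.03748017  0.99927099 -0.00395341 -0.00609124] [-19.25944376  -8.79704421  12.8250617 ]
```

```bash
cat > kn.py <<'E'
from mv import *
S=np.array([.661,.0322,.0805]); t=np.radians(35)
Z=Ro.from_euler("z",S[2]); n=np.array([-np.sin(t),0,np.cos(t)]); u=np.array([np.cos(t),0,np.sin(t)])
def pose(h,th):
    """TCP h mm off the panel on the knob's axis, tool x against the bar at joint value th"""
    R0=Ro.from_matrix(np.c_[-u,np.cross(-n,-u),-n])
    R=Z*Ro.from_rotvec(n*(.7-th))*R0
    return np.array([S[0],S[1],0])+Z.apply((np.array([12.5,0,85])+h*n)/1000),R
E
python3 - <<'E'
from kn import *
for h in(120,28): print(pose(h,0)[0].round(4))
s=get_state(); q=Ro.from_quat(s["tool_rot"]); p=np.array(s["position"])
A=([.51,-.045,.20],down(.079+np.pi))
rows([A]); rows([pose(120,0),pose(28,0)],A)
rows([pose(28,0)],pose(120,0))
E
```

```text
[0.6049 0.0277 0.1833]
[0.6575 0.0319 0.1079]
[40.9, 7.1, -169.1] [-0.007, -0.012, -0.004]
[-100.3, 65.0, 16.7] [0.213, -0.586, -0.679]
[-153.1, 65.0, 92.1] [0.213, -0.586, -0.679]
[0.0, 0.0, 92.0] [0.0, 0.0, 0.0]
```

send_rows(series=[[[0,15,0,0,0,0,0],[0,35,0,-5,0,0,0],[0,47,4,-30,0,0,0],[20,47,7,-75,0,0,0],[38,47,7,-125,0,0,0],[38,47,7,-169,0,0,0],[38,47,7,-169,0,0,0],[38,47,7,-169,0,0,0],[38,47,7,-169,0,0,0],[38,47,7,-169,0,0,0]]])

```text
clock: 22.2
position: [0.5079, -0.0449, 0.1991]
tool_rot: [-0.038, 0.999, -0.002, -0.001]
contact_force: [0.2, -0.4, 0.3]
width: 0.442
gripper_force: 0.0
```

```bash
python3 edge.py; python3 ov.py o4; python3 -c "
from kn import *
s=get_state(); print(np.round(s['q'],3),s['width']); rows([pose(120,0)])"
```

```text
40 med res 0.06
in bay mm [0.6 0.2] yaw -0.0005
bumper 75 [0.5482 0.0985 0.03  ]
bumper -75 [ 0.56   -0.0511  0.03  ]
edge n 296 med 0.49
in bay mm [0.8 0.5] yaw 0.0031
bumper 75 [0.5482 0.0984 0.03  ]
bumper -75 [ 0.5605 -0.0511  0.03  ]
top 23
scene 22
[ 0.50843521 -0.04533713  0.19985803] [-3.77551515e-02  9.99285529e-01 -1.67695894e-03 -4.10155169e-04] [ 0.44127458  0.15246278 -0.44253245]
(600, 1360, 3)
[-0.087  0.172 -0.341  1.057 -0.003 -0.162] 0.44849875948238527
[-101.3, 65.7, 16.7] [0.209, -0.587, -0.682]
```

View pics/o4.png

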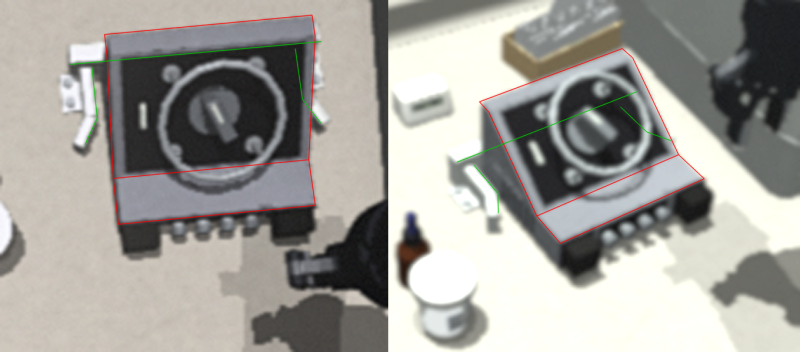

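Overlay: supply home against the stop and square to the bay, outline matched in both views. Both corners stopped firmly under push. Now to the knob.

send_rows(series=[[[38,-15,10,0,0.03,-0.084,-0.097],[38,-30,20,0,0.06,-0.168,-0.195],[38,-45,30,0,0.09,-0.252,-0.292],[38,-60,40,4,0.12,-0.336,-0.39],[38,-75,50,8,0.15,-0.42,-0.487],[38,-90,60,12,0.18,-0.503,-0.585],[38,-101,66,17,0.209,-0.587,-0.682],[38,-101,66,17,0.209,-0.587,-0.682],[38,-101,66,17,0.209,-0.587,-0.682],[38,-101,66,17,0.209,-0.587,-0.682]]])

```text
clock: 23.5
position: [0.6056, 0.0277, 0.1847]
tool_rot: [-0.362, 0.882, -0.092, 0.286]
contact_force: [0.4, 0.4, 0.7]
width: 0.443
gripper_force: 0.0
```

```bash
python3 -c "
from kn import *
s=get_state(); print(np.round(s['q'],3),s['position']); rows([pose(120,0),pose(28,0)])"
```

```text
[ 0.031 -0.035 -0.809  0.186  0.027 -0.739] [0.60556197 0.02767032 0.18473172]
[1.0, 0.9, 0.8] [-0.001, -0.0, -0.001]
[1.0, 1.0, 92.8] [-0.001, -0.0, -0.001]
```

send_rows(series=[[[38,1,1,15,0,0,0],[38,1,1,30,0,0,0],[38,1,1,45,0,0,0],[38,1,1,60,0,0,0],[38,1,1,70,0,0,0],[38,1,1,80,0,0,0],[38,1,1,88,0,0,0],[38,1,1,92,0,0,0],[38,1,1,92,0,0,0],[38,1,1,92,0,0,0]]])

```text
clock: 24.5
position: [0.6562, 0.0322, 0.1076]
tool_rot: [-0.363, 0.882, -0.092, 0.287]
contact_force: [-1.4, 0.7, 0.5]
width: 0.442
gripper_force: 0.0
```

```bash
python3 -c "
from kn import *
s=get_state(); print(np.round(s['q'],3),s['position'],s['contact_force']); rows([pose(28,0)])
import cv2
from plant import optics
ims=[cv2.resize(optics.grab_frame(n)[a:a+120,x:x+120,::-1],(400,400),interpolation=cv2.INTER_CUBIC) for n,a,x in(('top',90,250),('scene',80,260))]
cv2.imwrite('pics/k1.png',cv2.convertScaleAbs(cv2.hconcat(ims),alpha=1.6,beta=20))"
```

```text
[ 0.037  0.177 -0.802 -0.019  0.025 -0.736] [0.65616002 0.03219073 0.10764374] [-1.38039097  0.6687257   0.52994316]
[-0.7, -1.1, 0.5] [-0.0, 0.0, 0.0]
```

View pics/k1.png

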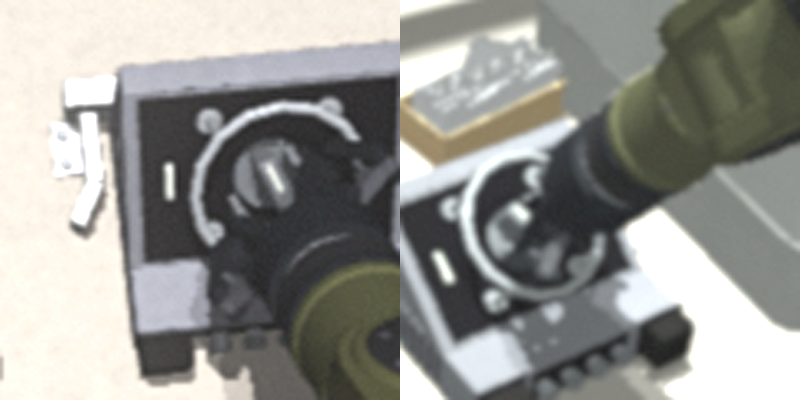

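Fingers sit inside the hoop on both sides of the bar: top view, tips at (238,205) and (293,155), bar at (270,178). Next I close and then turn.

send_rows(series=[[[30,0,-1,0,0,0,0],[22,0,-1,0,0,0,0],[16,0,-1,0,0,0,0],[10,0,-1,0,0,0,0],[8,0,-1,0,0,0,0],[8,0,-1,0,0,0,0],[8,0,-1,0,0,0,0],[8,0,-1,0,0,0,0],[8,0,-1,0,0,0,0],[8,0,-1,0,0,0,0]]])

```text
clock: 25.6
position: [0.6587, 0.031, 0.11]
tool_rot: [-0.362, 0.881, -0.093, 0.288]
contact_force: [0.7, -2.6, 6.4]
width: 0.154
gripper_force: 58.2
```

send_rows(series=[[[8,0,0,0,0,0,0.08],[8,0,0,0,0,0,0.16],[8,0,0,0,0,0,0.24],[8,0,0,0,0,0,0.32],[8,0,0,0,0,0,0.4],[8,0,0,0,0,0,0.48],[8,0,0,0,0,0,0.56],[8,0,0,0,0,0,0.64],[8,0,0,0,0,0,0.7],[8,0,0,0,0,0,0.7]]])

```text
clock: 26.6
position: [0.6592, 0.0296, 0.1103]
tool_rot: [-0.037, 0.952, 0.01, 0.303]
contact_force: [3.2, -7.3, 4.7]
width: 0.154
gripper_force: 58.3
```

```bash
python3 -c "
from kn import *
s=get_state(); print(np.round(s['q'],3),s['position'],s['contact_force'],s['ft_torque']); rows([pose(28,.7),pose(28,1.4)])"
```

```text
[ 0.034  0.176 -0.798 -0.019  0.022 -0.036] [0.65920831 0.02959028 0.11027892] [ 3.20258547 -7.32418464  4.66826679] [-1.14837333 -0.41770465 -0.81416186]
[2.6, 2.5, 1.0] [-0.005, 0.005, -0.002]
[2.6, 2.5, 1.0] [-0.003, 0.007, 0.698]
```

send_rows(series=[[[8,0,-1,0,0,0,0.1],[8,0,-2,0,0,0,0.2],[8,0,-2,0,0,0,0.3],[8,0,-2,0,0,0,0.4],[8,0,-2,0,0,0,0.5],[8,0,-2,0,0,0,0.6],[8,0,-2,0,0,0,0.68],[8,0,-2,0,0,0,0.72],[8,0,-2,0,0,0,0.76],[8,0,-2,0,0,0,0.76]]])

```text
clock: 27.6
position: [0.6587, 0.0282, 0.1098]
tool_rot: [0.317, 0.899, 0.122, 0.277]
contact_force: [1.3, -5.8, 6.6]
width: 0.153
gripper_force: 65.4
```

```bash
python3 -c "
from kn import *
s=get_state(); print(np.round(s['q'],3),s['position'],s['contact_force'],s['ft_torque']); rows([pose(28,1.4)])"
```

```text
[ 0.031  0.176 -0.799 -0.019  0.025  0.718] [0.65869937 0.0281614  0.10983818] [ 1.33692651 -5.79026687  6.58362594] [-1.60465557 -0.12062531  0.30359033]
[4.0, 1.5, 1.0] [0.0, 0.005, -0.058]
```

send_rows(series=[[[8,0,0,0,0,0,-0.02],[8,0,0,0,0,0,-0.04],[8,0,0,0,0,0,-0.04],[16,0,0,0,0,0,-0.04],[24,0,0,0,0,0,-0.04],[32,0,0,0,0,0,-0.04],[36,0,0,0,0,0,-0.04],[36,0,0,0,0,0,-0.04],[36,0,0,0,0,0,-0.04],[36,0,0,0,0,0,-0.04]]])

```text
clock: 28.6
position: [0.6569, 0.0296, 0.1078]
tool_rot: [0.299, 0.905, 0.117, 0.277]
contact_force: [-0.8, 0.7, 0.9]
width: 0.42
gripper_force: 0.0
```

send_rows(series=[[[36,0,0,-10,0,0,-0.04],[36,0,0,-25,0,0,-0.04],[36,0,0,-45,0,0,-0.04],[36,0,0,-65,0,0,-0.04],[36,0,0,-85,0,0,-0.04],[36,0,0,-105,0,0,-0.04],[36,0,0,-125,0,0,-0.04],[36,0,0,-145,0,0,-0.04],[36,0,0,-160,0,0,-0.04],[36,0,0,-160,0,0,-0.04]]])

```text
clock: 29.6
position: [0.5659, 0.0221, 0.2412]
tool_rot: [0.281, 0.911, 0.112, 0.281]
contact_force: [0.4, -0.6, -0.2]
width: 0.418
gripper_force: 0.0
```

```bash
python3 edge.py; python3 -c "
from mv import *
s=get_state(); print(np.round(s['q'],3)); rows([([.45,-.30,.30],down(1.2+np.pi))])"
```

```text
32 med res 0.07
in bay mm [0.7 0.7] yaw 0.0024
bumper 75 [0.5481 0.0987 0.03  ]
bumper -75 [ 0.5603 -0.0508  0.03  ]
edge n 286 med 0.46
in bay mm [0.3 0.3] yaw -0.0026
bumper 75 [0.5481 0.0988 0.03  ]
bumper -75 [ 0.5595 -0.0508  0.03  ]
top 34
scene 27
[0.56528177 0.02214073 0.2379203 ] [0.28139508 0.91134475 0.11146177 0.27900506] [-0.7049517  -0.06028334 -0.12558738]
[ 0.02  -0.181 -0.796  0.346  0.035  0.63 ]
[-133.9, -292.7, -131.6] [-0.152, 0.682, -1.736]
```

send_rows(series=[[[36,0,0,-30,0,0,0],[36,-20,-40,-55,0,0,0],[36,-40,-80,-70,0,0,0],[36,-60,-120,-80,0,0,0],[36,-80,-160,-90,0,0,0],[36,-95,-195,-97,0,0,0],[36,-100,-220,-100,0,0,0],[36,-100,-220,-100,0,0,0],[36,-100,-220,-100,0,0,0],[36,-100,-220,-100,0,0,0]]])

```text
clock: 30.8
position: [0.4779, -0.2188, 0.2855]
tool_rot: [0.281, 0.911, 0.112, 0.279]
contact_force: [-0.1, 0.2, -0.3]
width: 0.423
gripper_force: 0.0
```

```bash
python3 edge.py; python3 ov.py o5; python3 -c "
import cv2
a=cv2.resize(cv2.imread('pics/o5_top.png')[20:480,60:590],(400,347)); b=cv2.resize(cv2.imread('pics/o5_scene.png')[40:540],(400,286))
b=cv2.copyMakeBorder(b,0,61,0,0,cv2.BORDER_CONSTANT); cv2.imwrite('pics/fin.png',cv2.hconcat([a,b]))"
```

```text
38 med res 0.15
in bay mm [0.1 0.1] yaw -0.0003
bumper 75 [0.5477 0.0983 0.03  ]
bumper -75 [ 0.5595 -0.0512  0.03  ]
edge n 296 med 0.48
in bay mm [0.6 0.4] yaw 0.0011
bumper 75 [0.5481 0.0985 0.03  ]
bumper -75 [ 0.5601 -0.0511  0.03  ]
top 29
scene 19
[ 0.47805476 -0.21864976  0.28618354] [0.28046977 0.91141462 0.11186063 0.27954837] [ 1.05693212 -0.2462776   0.29800582]
(600, 1360, 3)
```

View pics/fin.png

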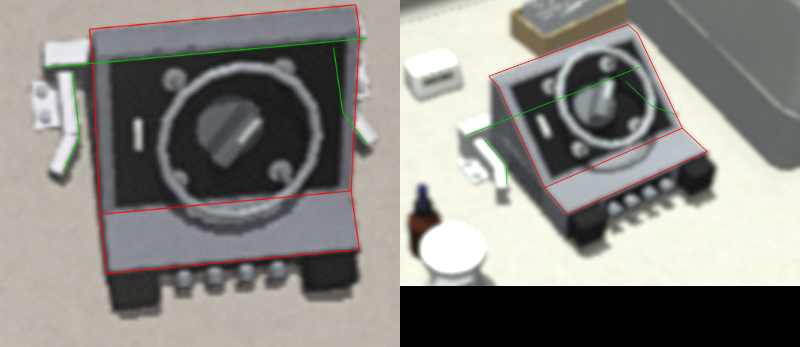

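Final view: the supply is flush in the bay. The knob's white mark at (250,130) points right of up-slope, at the stop, and the cup and bottle are unmoved at the left. The robot is clear of everything, so I'm handing in.

```bash
python3 -c "
from plant import bot
print(bot.job_done())"
```

```text
the job is handed in; nothing more can be done
None
```

The supply is home and flush against the back stop, the knob was turned clockwise until it stopped and then released, the cup and bottle look unmoved, and the job was handed in at about 31 s; no verdict came back.

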